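# Roll a pipe stub into the V-block and butt it against the end stop

## Task

With the fingertips or the outside of the fingers, roll the pipe stub that lies on the raised steel plate along the plate by its side until it drops into the V-block; let it turn over as it goes rather than dragging it. Then push on the end away from the upright end stop, so that the stub slides along the V until its other end is up against the stop, and leave it resting there. Never pick the stub up, and leave everything else on the plate and the bench where it is.

Things in the scene. Friction and masses are not known exactly. Their poses are not given: they have to be found in the camera images.
- stub: pipe stub to load: plain steel pipe lying on its side, 60 mm diameter, 130 mm long, ends closed flat by plugs (push anywhere on the face), 0.55 kg, smooth (friction about 0.45). Origin at its middle on its axis (68 mm above the bench). Its x is along the pipe, at first within 5 degrees of the V's; y, z turn as it rolls, straight on. It rolls on 1 to 4 cm after a slow push.
- plate: raised steel plate fixed on the bench, 300 mm along its x, 400 mm along its y, its flat top 38 mm above the bench. Origin at the centre of its underside, on the bench. The stub rolls along +y of the plate.
- vblock: steel V-block fixed to the plate's +y edge, axes as the plate's: 170 mm long along x (the way of the V), 90 mm wide along y, top level with the plate (38 mm), no gap. 90 degree V, 54 mm wide, 27 deep, bottom 11 mm above the bench. Origin under the V's middle, on the bench. The stub drops in once its axis passes the V's near edge, 27 mm before the middle; pushed too far it climbs out again.
- stop_face (a point): point of the end stop's flat face that the middle of the stub's end meets when home: 85 mm from the V-block's middle along x, 53.4 mm above the bench, on the axis of a stub resting in the V. Axes: x along the V into the stop, y across (the way the stub rolls), z up. Stop: upright steel plate 10 mm thick, 64 wide, 86 high, across the V-block's +x end. Home: stub centre 65 mm before this point in x.
- spare_stub: a shorter pipe stub of the same pipe, standing upright on the plate near its +x edge, 60 mm in diameter and 90 mm high; to be left alone. Origin at the centre of its underside.
- flap_wheel: small abrasive flap wheel lying on the plate's near corner on the starting side, 62 mm in diameter, 31 mm high; to be left alone. Origin at the centre of its underside.
- flange: steel pipe flange lying on the bench, 115 mm in diameter, 34 mm high; to be left alone. Origin at the centre of its underside.
- elbow: steel 90 degree pipe elbow lying on the bench, pipe 34 mm thick, about 70 mm overall; to be left alone. Origin on the bench under one end of its bend.
- spray_can: white spray can standing on the bench, 65 mm in diameter, 194 mm high; to be left alone. Origin at the centre of its underside.
- square: steel try square lying flat on the bench, stock 75 mm by 18 mm, 14 mm high, blade 110 mm; to be left alone. Origin under the middle of the stock.
- angle_grinder: angle grinder lying on the bench beside the plate, about 330 mm long, 115 mm disc, 72 mm high; to be left alone. Origin under the body, near its middle.
Not all that is in view belongs to the job. What is shaped like the stub but turquoise is not meant.

How it is judged:
By the outcome, as a careful person would: the job done as asked, in the order asked, and still so for the second after the job is handed in, with the robot touching nothing.
It also fails if it takes over 61 s, if anything falls off the work surface, if the arm or the gripper's body presses on something with over 40 N, if the wrist force passes 120 N, or if a joint passes its speed limit or range.

## Robot

A 7-joint arm with a two-finger parallel gripper is mounted at the origin on the work surface. World frame = base frame: x ahead of the robot, y to its left, z up, the work surface at z = 0. Lengths are in m, angles in rad, forces in N, time in s.
With the tool pointing down it reaches from about 0.375 to 0.925 m from the base axis. Payload 3.1 kg.
Tool frame: the origin (TCP) lies midway between the tips of the shut fingers; the grasp point (between the pads) lies behind it (r.hold_point_z is the y of the grasp point in the tool frame, in m); y points along the fingers, z is the direction in which the jaws open and shut, and the axes are right-handed (so a half turn about y gives the same grasp; the last joint's range is limited). The gripper opens to 85 mm and grips with 20 to 120 N. Pads are 22 mm wide; open, the fingers measure 114 mm over their backs; the gripper's body (76 mm by 85 mm) begins 54 mm behind the grasp point. The pads swing forward as they close: fully open they stand 13 mm farther back than shut.
Start: joints at [1.007, 0.383, 0.044, 1.598, -0.018, 1.161, -0.05], TCP at [0.292, -0.581, 0.231] pointing down, gripper open.
Joint ranges: [-2.61, 2.61], [-0.41, 2.15], [-1.48, 1.57], [0, 2.5], [-1.57, 4.71], [0.05, 1.97], [-2.85, 2.85]. Speed limits (rad/s): [2.79, 2.79, 3.14, 3.14, 3.14, 3.14, 3.14].

## Interface

Orientations are given as a unit quaternion [w, x, y, z].
In Python, from rig import r, imaging, ticket gives the robot as it stands.
- The arm moves only by the tool move_arm, never from a script. Its argument "deltas" is a list of rows, each an object with "dp": the shift along the tool's x, y, z in m, a list of three; "turn": the turn about the tool's y in degrees; "hand": the opening, from 0 (shut) to 1 (fully open). In form: [{"dp": [x, y, z], "turn": turn, "hand": hand}, ...]. A call has 1 to 10 rows; each row shifts and turns the commanded pose from where the row before left it, along the tool's axes as they then stand; what a row does not reach is not made up. A row lasts 1/10 s, in which the tool goes at most 50 mm and 8.59 degrees, less where a joint would pass 70% of its speed; a pose out of reach is approached as far as the arm can. A call is refused whole if a number of a shift passes 0.05 or a number of a turn 8.59, either way. A call with a gripper value outside its range is refused whole. The fingers move at their own pace and stop on an object; "grip_force" is the grip in N (left out, the last holds). Time passes only in rows, so rows that do not move let the fingers close. It gives the time, the measured TCP pose, the force and the opening at its end, in the units of the state.
- r.get_obs(): the state, without advancing time (a new reading comes with each control period).
- imaging.read_camera(name): name is "side" or "top" or "wrist"; returns (picture, depth): 384x512x3 uint8, blue, green, red; 384x512 float32, m along the optical axis (not along the pixel's ray), 0 where there is no reading.
- imaging.get_calibration(name): a dict with "fx", "fy", "cx", "cy" (pixels), "k1" (the pictures are not rectified: a ray, as slopes to the right and down, at radius r is drawn at 1 + k1 r^2 times it, then the intrinsics apply), "R" (3x3) and "t" (3): a world point X has camera coordinates R X + t. Camera axes: x right, y down, z forward; pixel columns grow to the right and rows downward; lengths in m; the calibration is good to about 2 mm. A picture is of the moment at which its call begins: read the wrist's pose just before it. get_calibration takes no time and is no camera call; for the wrist camera it gives the pose at the moment of the call.
- ticket.hand_in(): hands the job in, once; it reports no verdict.
The state is a dict: "time": time; "qpos": joint angles; "dq": joint speeds; "effort": joint torques, N m; "ee_pos": TCP position; "ee_rot": TCP orientation; "wrist_force": force on the tool from outside, world axes, zero at the start; "wrist_torque": the same for the moment, N m; "grip_width": finger opening in m.
Only numpy, scipy, OpenCV 4.12 (cv2) and the standard library are available. Lean on these libraries where they do the work, as an engineer would, in place of code of your own. Each camera call takes 0.05 s, during which the arm holds its last target.

## Working session

There is one attempt and no reset: what is moved stays moved. The work goes in short steps, Python scripts to look and compute and a tool call to move; the robot and the scene stay as the last step left them, time stands still between calls to the robot, and variables do not carry over. Pictures are saved under pics/ and viewed, and the job is handed in when it is done.

Besides the shell and the picture viewer there is one more tool, called after "Emit:" by a JSON object that holds its "name" and its "arguments". move_arm: Moves the arm, as the interface text tells. Its arguments: {"type":"object","properties":{"deltas":{"type":"array"},"grip_force":{"type":"number"}},"required":["deltas"]}

```bash
ls; mkdir -p pics; cat > h.py <<'E'
import numpy as np, cv2
from rig import r, imaging, ticket
def pts(name,depth,cal,uv):
    uv=np.asarray(uv,float).reshape(-1,1,2)
    K=np.array([[cal['fx'],0,cal['cx']],[0,cal['fy'],cal['cy']],[0,0,1.]])
    n=cv2.undistortPoints(uv,K,np.array([cal['k1'],0,0,0.])).reshape(-1,2)
    R=np.array(cal['R']);t=np.array(cal['t'])
    uvi=uv.reshape(-1,2).astype(int)
    d=depth[uvi[:,1],uvi[:,0]]
    P=np.c_[n*d[:,None],d]
    return (P-t)@R
def cloud(name,depth,cal):
    v,u=np.mgrid[0:depth.shape[0],0:depth.shape[1]]
    uv=np.c_[u.ravel(),v.ravel()]
    return pts(name,depth,cal,uv).reshape(depth.shape+(3,))
def proj(cal,X):
    X=np.asarray(X,float).reshape(-1,3)
    K=np.array([[cal['fx'],0,cal['cx']],[0,cal['fy'],cal['cy']],[0,0,1.]])
    rv=cv2.Rodrigues(np.array(cal['R']))[0]
    return cv2.projectPoints(X,rv,np.array(cal['t'],float),K,np.array([cal['k1'],0,0,0.]))[0].reshape(-1,2)
E
python3 - <<'E'
from h import *
o=r.get_obs()
for k in o: print(k,np.round(o[k],4))
print(r.hold_point_z)
for n in ['side','top']:
    p,d=imaging.read_camera(n); c=imaging.get_calibration(n)
    cv2.imwrite(f'pics/{n}0.png',p); np.savez(f'{n}0.npz',p=p,d=d)
    print(n,c)
E
```

```text
pics
time 0.0
qpos [ 1.0072  0.3838  0.0438  1.5996 -0.0179  1.1612 -0.0499]
dq [ 0.0005 -0.0007 -0.0005  0.0001  0.0001  0.0014  0.0011]
effort [-7.00000e-04 -4.33462e+01  1.02430e+00 -2.49513e+01  1.06000e-02
  1.14000e-02  0.00000e+00]
ee_pos [ 0.2915 -0.5799  0.2299]
ee_rot [ 0.163  -0.1635  0.6889 -0.6871]
wrist_force [-0.0175  0.2706 -0.0701]
wrist_torque [-0.003  -0.0311 -0.0372]
grip_width 0.0853
-0.0187
side {'fx': 414.19622243183437, 'fy': 414.19622243183437, 'cx': 253.3197862764611, 'cy': 190.44381074214485, 'k1': -0.03568443393730632, 'R': array([[-0.73268303, -0.68041942,  0.01431754],
       [-0.48027521,  0.50203124, -0.71923595],
       [ 0.48219425, -0.53384833, -0.69461835]]), 't': array([0.34805343, 0.28753379, 1.29665514])}
top {'fx': 452.40819365853645, 'fy': 452.40819365853645, 'cx': 252.61905879468398, 'cy': 190.8436915936493, 'k1': 0.0007611183594410235, 'R': array([[-0.00757933, -0.99989509,  0.01234357],
       [-0.99559977,  0.00639266, -0.09348924],
       [ 0.09340053, -0.01299784, -0.99554377]]), 't': array([-0.01025206,  0.48181551,  1.28077037])}
```

View pics/side0.png

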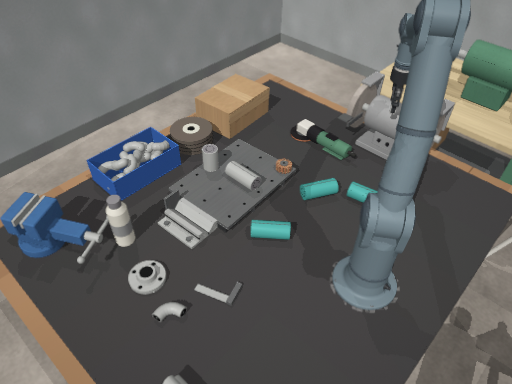

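View pics/top0.png

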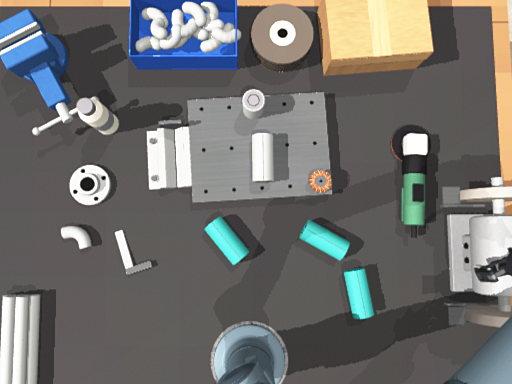

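Top view: plate spans about (187-330, 93-200), with the silver stub at (262,157). The V-block is on its left at (168,157), with the stop at its far end (170,123). The spare stub is at (253,103) and the flap wheel at (320,181). Candidates for the stub: the silver pipe at (262,157), three turquoise pipes at (227,240), (325,240), (358,293), and the upright one at (253,103). Only (262,157) is silver and lies on the plate. I'll enlarge it to confirm, and measure it.

```bash
python3 - <<'E'
from h import *
t=np.load('top0.npz');p,d=t['p'],t['d'];c=imaging.get_calibration('top')
P=cloud('top',d,c)
crop=cv2.resize(p[85:210,135:340],None,fx=3.8,fy=3.8,interpolation=cv2.INTER_CUBIC)
cv2.imwrite('pics/crop0.png',crop)
def st(m,n): 
    q=P[m]; print(n,len(q),q.mean(0).round(4))
    return q
u=np.arange(512)[None,:]+0*np.arange(384)[:,None]; v=np.arange(384)[:,None]+0*u
Z=P[...,2]; ok=d>0
pl=ok&(abs(Z-.038)<.005)&(u>180)&(u<345)&(v>80)&(v<215)
q=st(pl,'plate'); print(cv2.minAreaRect(q[:,:2].astype(np.float32)*1000), 'z med',np.median(q[:,2]))
box=cv2.boxPoints(cv2.minAreaRect(q[:,:2].astype(np.float32)*1000)); print(box)
s=ok&(Z>.055)&(u>245)&(u<280)&(v>125)&(v<190)
q=st(s,'stub'); print(q[:,2].max(), cv2.minAreaRect(q[:,:2].astype(np.float32)*1000))
# ridge fit
rg=q[q[:,2]>np.percentile(q[:,2],70)]; m=rg.mean(0); e=np.linalg.svd(rg[:,:2]-m[:2])[2][0]; print('ridge',m,e, np.degrees(np.arctan2(e[1],e[0])))
for n,(a,b,c1,d1,z0) in dict(stop=(155,190,112,130,.09),spare=(235,275,85,120,.115),flap=(300,340,165,200,.05)).items():
    q=st(ok&(Z>z0)&(u>a)&(u<b)&(v>c1)&(v<d1),n); 
    if len(q)>5: print(cv2.minAreaRect(q[:,:2].astype(np.float32)*1000),q.max(0),q.min(0))
vb=ok&(u>140)&(u<195)&(v>115)&(v<200)&(Z>.005)&(Z<.05)
q=st(vb,'vb');print(cv2.minAreaRect(q[:,:2].astype(np.float32)*1000))
for row in (145,160,175):
    print(row,[(x,P[row,x,0].round(3),P[row,x,1].round(3),P[row,x,2].round(3)) for x in range(142,200,3)])
E
```

```text
plate 12200 [ 0.6085 -0.0191  0.038 ]
((609.5789184570312, -19.025787353515625), (300.9436950683594, 426.239501953125), 3.1865711212158203) z med 0.03801709249091319
[[ 447.49292  185.40009]
 [ 471.18652 -240.18036]
 [ 771.6649  -223.45166]
 [ 747.9713   202.12878]]
stub 1039 [ 0.5676 -0.04    0.0908]
0.10487752006578724 ((570.1650390625, -41.33709716796875), (58.94406509399414, 131.51902770996094), 89.64734649658203)
ridge [ 0.57014946 -0.04119915  0.09821835] [-0.99987815 -0.01561014] -179.10556860093635
stop 6 [0.6715 0.2035 0.091 ]
((670.5411376953125, 203.1539306640625), (27.575939178466797, 5.971043586730957), 89.8753433227539) [0.67355063 0.21693543 0.09255986] [0.66756696 0.1893717  0.09015746]
spare 395 [ 0.7178 -0.0148  0.1281]
((718.2078857421875, -15.009956359863281), (57.32806396484375, 59.03955078125), 49.85224914550781) [0.7490893  0.01457867 0.13478987] [ 0.68956592 -0.04492878  0.11595046]
flap 346 [ 0.5052 -0.2006  0.0652]
((505.5354309082031, -201.8196258544922), (59.46015167236328, 58.94314193725586), 62.42567443847656) [ 0.53539468 -0.17162682  0.07468987] [ 0.47
[... 3295 characters left out ...]
(169, np.float64(0.529), np.float64(0.227), np.float64(0.025)), (172, np.float64(0.529), np.float64(0.219), np.float64(0.02)), (175, np.float64(0.53), np.float64(0.211), np.float64(0.015)), (178, np.float64(0.529), np.float64(0.202), np.float64(0.02)), (181, np.float64(0.528), np.float64(0.192), np.float64(0.029)), (184, np.float64(0.527), np.float64(0.182), np.float64(0.037)), (187, np.float64(0.527), np.float64(0.174), np.float64(0.036)), (190, np.float64(0.527), np.float64(0.165), np.float64(0.035)), (193, np.float64(0.527), np.float64(0.156), np.float64(0.037)), (196, np.float64(0.526), np.float64(0.147), np.float64(0.042)), (199, np.float64(0.527), np.float64(0.139), np.float64(0.037))]
```

```bash
python3 - <<'E'
from h import *
t=np.load('side0.npz');p=t['p']
cv2.imwrite('pics/crops.png',cv2.resize(p[125:255,145:305],None,fx=4.5,fy=4.5,interpolation=cv2.INTER_CUBIC))
E
```

```text
(no output)
```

View pics/crops.png

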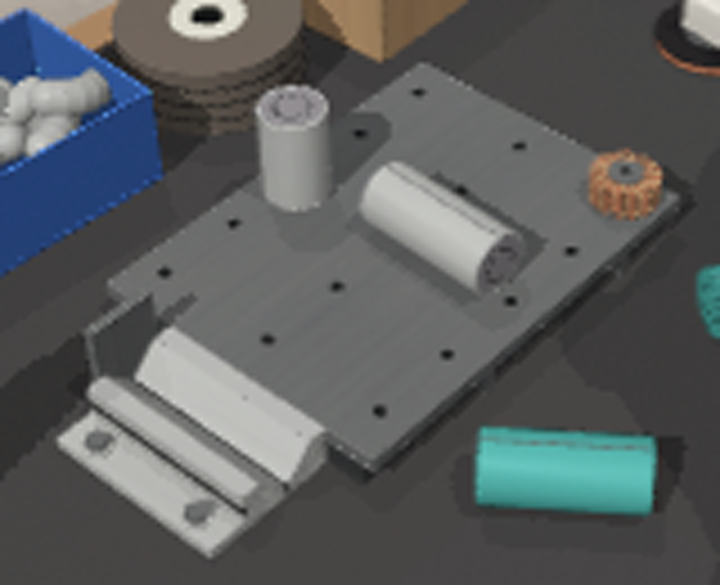

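View pics/crop0.png

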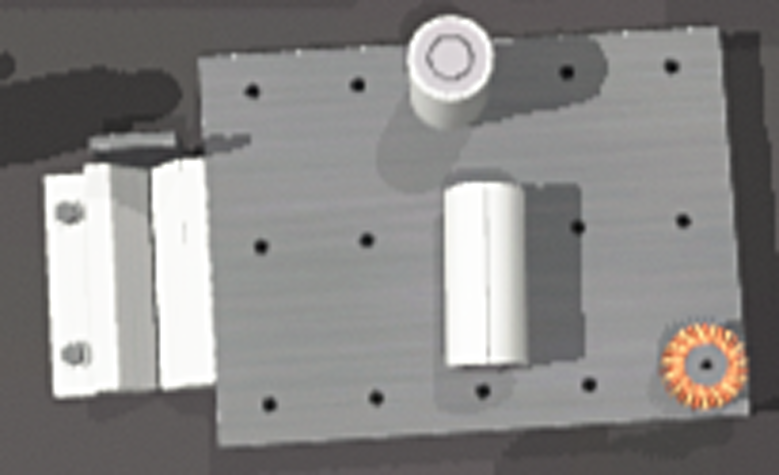

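The crop confirms it: the silver lying stub at (262,157), with the V open to its left and the stop at the far (+x) end. Now I'll refine the V geometry and the tool axes.

```bash
python3 - <<'E'
from h import *
from scipy.spatial.transform import Rotation as Ro
o=r.get_obs(); q=o['ee_rot']; M=Ro.from_quat([q[1],q[2],q[3],q[0]]).as_matrix(); print('tool axes cols\n',M.round(4), o['ee_pos'])
yaw=np.radians(3.19); ex=np.array([np.cos(yaw),np.sin(yaw)]); ey=np.array([-ex[1],ex[0]])
C=np.array([.6103,-.0321])
for n in ['top','side']:
    t=np.load(n+'0.npz');d=t['d'];c=imaging.get_calibration(n);P=cloud(n,d,c)[d>0]
    L=np.c_[(P[:,:2]-C)@ex,(P[:,:2]-C)@ey,P[:,2]]
    def rng(m,k,nm): 
        a=L[m][:,k]; print(n,nm,len(a),np.percentile(a,[0,1,5,50,95,99,100]).round(4))
    pl=(abs(L[:,2]-.038)<.004)
    rng(pl&(abs(L[:,1])<.15)&(abs(L[:,0])<.2),0,'plate x'); rng(pl&(abs(L[:,0])<.1)&(L[:,1]<.1)&(L[:,1]>-.25),1,'plate y')
    rng((abs(L[:,2]-.038)<.006)&(abs(L[:,1]-.210)<.008)&(abs(L[:,0])<.2),0,'vb top x')
    st=(L[:,2]>.055)&(L[:,2]<.1)&(abs(L[:,1]-.245)<.04)&(L[:,0]>0)&(L[:,0]<.2)
    for k in range(3): rng(st,k,'stop %d'%k)
    vl=(L[:,2]<.02)&(L[:,2]>.008)&(abs(L[:,1]-.245)<.03)&(abs(L[:,0])<.08)
    if vl.sum()>10:
        rng(vl,1,'valley y'); print(np.polyfit(L[vl][:,0],L[vl][:,1],1))
    s=(L[:,2]>.045)&(L[:,2]<.11)&(abs(L[:,1])<.05)&(abs(L[:,0]+.04)<.09)
    S=L[s]; 
    rng(s,0,'stub x'); 
    from scipy.optimize import least_squares
    f=lambda p: np.hypot((S[:,1]-p[0]-p[1]*(S[:,0]+.04)),S[:,2]-p[2])-.03
    res=least_squares(f,[-.02,0,.068],loss='soft_l1',f_scale=.002); print('stub axis y,slope,z',res.x.round(4))
E
```

```text
tool axes cols
 [[-8.934e-01 -1.200e-03  4.492e-01]
 [-4.492e-01  2.100e-03 -8.934e-01]
 [ 1.000e-04 -1.000e+00 -2.500e-03]] [ 0.29154618 -0.57996026  0.22998695]
top plate x 8046 [-0.1974 -0.1479 -0.1381 -0.0011  0.1323  0.1459  0.1505]
top plate y 5218 [-0.2    -0.1973 -0.1871 -0.0715  0.0874  0.0976  0.1   ]
top vb top x 324 [-0.1004 -0.1    -0.0941 -0.0163  0.0617  0.0681  0.0702]
top stop 0 148 [0.0683 0.0685 0.069  0.0708 0.0788 0.0801 0.0804]
top stop 1 148 [0.2129 0.2131 0.2141 0.2436 0.2732 0.2761 0.2764]
top stop 2 148 [0.0556 0.0559 0.0575 0.0843 0.0896 0.0912 0.0926]
top valley y 312 [0.233  0.2346 0.2365 0.2461 0.2552 0.2586 0.26  ]
[-0.00224225  0.24589631]
top stub x 1042 [-0.1069 -0.1059 -0.1028 -0.0437  0.0178  0.0239  0.0262]
stub axis y,slope,z [-0.0065 -0.0514  0.0678]
side plate x 2998 [-0.1551 -0.1514 -0.144  -0.0222  0.1282  0.1431  0.1514]
side plate y 1698 [-0.2047 -0.1977 -0.1838 -0.0431  0.0902  0.0979  0.1   ]
side vb top x 170 [-0.1029 -0.1017 -0.0975 -0.0173  0.0578  0.0664  0.0677]
side stop 0 141 [0.0625 0.0641 0.0657 0.0692 0.0767 0.0794 0.0815]
side stop 1 141 [0.2114 0.2133 0.2161 0.2466 0.2752 0.2768 0.2781]
side stop 2 141 [0.0554 0.056  0.0576 0.077  0.0891 0.0911 0.0918]
side valley y 150 [0.2273 0.229  0.2324 0.2401 0.2495 0.2522 0.2525]
[0.00174369 0.24048854]
side stub x 573 [-0.1229 -0.1088 -0.1072 -0.0563  0.0156  0.022   0.0274]
stub axis y,slope,z [-0.0085 -0.0448  0.0688]
```

Emit:
{"name": "move_arm", "arguments": {"deltas": [{"dp":[-0.023,0,-0.0145],"turn":0,"hand":1},{"dp":[-0.023,0,-0.0145],"turn":0,"hand":1},{"dp":[-0.023,0,-0.0145],"turn":0,"hand":1},{"dp":[-0.023,0,-0.0145],"turn":0,"hand":1},{"dp":[-0.023,0,-0.0145],"turn":0,"hand":1},{"dp":[-0.023,0,-0.0145],"turn":0,"hand":1},{"dp":[-0.023,0,-0.0145],"turn":0,"hand":1},{"dp":[-0.023,0,-0.0145],"turn":0,"hand":1},{"dp":[-0.023,0,-0.0145],"turn":0,"hand":1},{"dp":[-0.023,0,-0.0145],"turn":0,"hand":1}]}}

```text
time: 1.1
ee_pos: [0.4323, -0.3466, 0.2307]
ee_rot: [0.163, -0.163, 0.688, -0.688]
wrist_force: [0.6, -0.0, 0.2]
grip_width: 0.0857
```

Emit:
{"name": "move_arm", "arguments": {"deltas": [{"dp":[-0.023,0,-0.0145],"turn":0,"hand":1},{"dp":[-0.023,0,-0.0145],"turn":0,"hand":1},{"dp":[-0.023,0,-0.0145],"turn":0,"hand":1},{"dp":[-0.023,0,-0.0145],"turn":0,"hand":1},{"dp":[-0.023,0,-0.0145],"turn":0,"hand":1},{"dp":[-0.023,0,-0.0145],"turn":0,"hand":1},{"dp":[-0.023,0,-0.0145],"turn":0,"hand":1},{"dp":[-0.023,0,-0.0145],"turn":0,"hand":1},{"dp":[-0.023,0,-0.0145],"turn":0,"hand":1},{"dp":[-0.023,0,-0.0145],"turn":0,"hand":1}]}}

```text
time: 2.1
ee_pos: [0.5726, -0.1141, 0.2307]
ee_rot: [0.163, -0.164, 0.688, -0.688]
wrist_force: [-0.1, -0.3, 0.1]
grip_width: 0.0854
```

Emit:
{"name": "move_arm", "arguments": {"deltas": [{"dp":[0,0,0],"turn":-8.3,"hand":1},{"dp":[0,0,0],"turn":-8.3,"hand":1},{"dp":[0,0,0],"turn":-8.3,"hand":1},{"dp":[0,0,0],"turn":-8.3,"hand":1},{"dp":[0,0,0],"turn":-8.3,"hand":1},{"dp":[0,0,0],"turn":-8.3,"hand":1},{"dp":[0,0,0],"turn":-8.3,"hand":1},{"dp":[0,0,0],"turn":-8.3,"hand":1},{"dp":[0,0,0],"turn":0,"hand":1},{"dp":[0,0,0],"turn":0,"hand":1}]}}

```text
time: 3.1
ee_pos: [0.5723, -0.1151, 0.2308]
ee_rot: [-0.512, 0.513, -0.487, 0.487]
wrist_force: [-0.3, 0.4, 0.8]
grip_width: 0.0855
```

```bash
cat >> h.py <<'E'
from scipy.spatial.transform import Rotation as Ro
yaw=np.radians(3.19); ex=np.array([np.cos(yaw),np.sin(yaw)]); ey=np.array([-ex[1],ex[0]]); C=np.array([.6103,-.0321])
def state():
    o=r.get_obs(); q=o['ee_rot']; M=Ro.from_quat([q[1],q[2],q[3],q[0]]).as_matrix(); p=o['ee_pos']
    print('t',o['time'],'pos',np.round(p,4),'plate',((p[:2]-C)@ex).round(4),((p[:2]-C)@ey).round(4),'yaw z',np.degrees(np.arctan2(M[1,2],M[0,2])).round(2),'tilt',M[:,1].round(4),'F',np.round(o['wrist_force'],2),'w',o['grip_width'],'q',np.round(o['qpos'],2))
def stub(n='top',name=None,ylo=-.1,yhi=.3):
    p,d=imaging.read_camera(n);c=imaging.get_calibration(n)
    if name: cv2.imwrite(f'pics/{name}.png',p)
    P=cloud(n,d,c)[d>0]
    return p,np.c_[(P[:,:2]-C)@ex,(P[:,:2]-C)@ey,P[:,2]]
E
python3 - <<'E'
from h import *
state()
E
```

```text
t 3.1 pos [ 0.5723 -0.1151  0.2308] plate -0.0426 -0.0807 yaw z 2.91 tilt [-1.e-03  3.e-04 -1.e+00] F [-0.29  0.36  0.83] w 0.0855291954123214 q [ 0.49  0.29 -0.43  1.74  0.13  1.14  0.07]
```

Emit:
{"name": "move_arm", "arguments": {"deltas": [{"dp":[0,0.023,0],"turn":0,"hand":1},{"dp":[0,0.023,0],"turn":0,"hand":1},{"dp":[0,0.023,0],"turn":0,"hand":1},{"dp":[0,0.023,0],"turn":0,"hand":1},{"dp":[0,0.023,0],"turn":0,"hand":1},{"dp":[0,0.023,0],"turn":0,"hand":1},{"dp":[0,0.018,0],"turn":-0.2,"hand":1},{"dp":[0,0.016,0],"turn":0,"hand":1},{"dp":[0,0.014,0],"turn":0,"hand":1},{"dp":[0,0,0],"turn":0,"hand":1}]}}

```text
time: 4.1
ee_pos: [0.5709, -0.1148, 0.0431]
ee_rot: [-0.513, 0.515, -0.487, 0.484]
wrist_force: [0.2, 0.8, -0.0]
grip_width: 0.0851
```

```bash
python3 - <<'E'
from h import *
state()
p,_=stub('side'); q,_=stub('top')
a=cv2.resize(p[125:255,145:305],(480,390),interpolation=cv2.INTER_CUBIC); b=cv2.resize(q[85:210,135:340],(640,390),interpolation=cv2.INTER_CUBIC)
cv2.imwrite('pics/s1.png',a);cv2.imwrite('pics/t1.png',b)
E
```

```text
t 4.1 pos [ 0.5709 -0.1148  0.0431] plate -0.044 -0.0804 yaw z 3.25 tilt [-4.2e-03  8.0e-04 -1.0e+00] F [ 0.23  0.76 -0.02] w 0.0851298949716058 q [ 0.43  0.52 -0.37  1.87  0.26  0.8  -0.02]
```

View pics/s1.png

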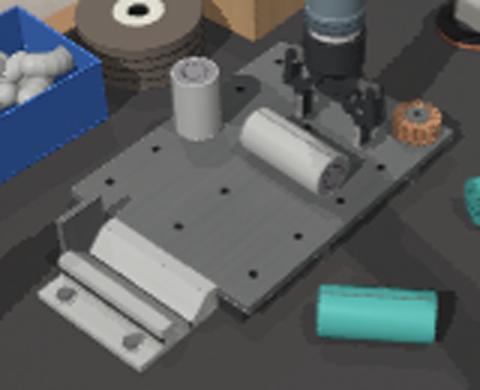

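View pics/t1.png

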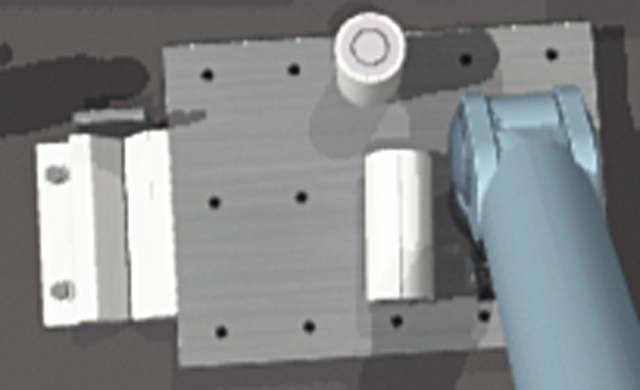

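Emit:
{"name": "move_arm", "arguments": {"deltas": [{"dp":[-0.01,0,0.001],"turn":0,"hand":1},{"dp":[-0.01,0,0.001],"turn":0,"hand":1},{"dp":[-0.005,0,0],"turn":0,"hand":1},{"dp":[-0.005,0,0],"turn":0,"hand":1},{"dp":[-0.005,0,0],"turn":0,"hand":1},{"dp":[-0.005,0,0],"turn":0,"hand":1},{"dp":[-0.005,0,0],"turn":0,"hand":1},{"dp":[-0.005,0,0],"turn":0,"hand":1},{"dp":[-0.005,0,0],"turn":0,"hand":1},{"dp":[-0.005,0,0],"turn":0,"hand":1}]}}

```text
time: 5.2
ee_pos: [0.5711, -0.0546, 0.0452]
ee_rot: [-0.514, 0.514, -0.486, 0.485]
wrist_force: [-0.1, -1.1, 1.1]
grip_width: 0.0852
```

```bash
cat >> h.py <<'E'
from scipy.optimize import least_squares
def fit(L,y0,z0=.068,w=.032,verb=True):
    s=(L[:,2]>z0-.015)&(L[:,2]<z0+.037)&(abs(L[:,1]-y0)<w+.01)&(abs(L[:,0]+.03)<.1)
    # drop hand: keep points near a cylinder
    S=L[s]
    f=lambda p,S=S: np.hypot((S[:,1]-p[0]-p[1]*(S[:,0]+.04)),S[:,2]-p[2])-.03
    res=least_squares(f,[y0,0,z0],loss='cauchy',f_scale=.002)
    g=abs(f(res.x))<.004; S2=S[g]
    print('stub y',res.x.round(4),'n',g.sum(),len(S),'x',np.percentile(S2[:,0],[1,3,50,97,99]).round(4))
    return res.x
E
python3 - <<'E'
from h import *
state()
for n in ['side','top']:
    p,L=stub(n); cv2.imwrite(f'pics/{n}2.png',p)
    for y0 in (-.01,.02): fit(L,y0)
    m=(abs(L[:,0]-.1)<.07)&(abs(L[:,1]-(-.05))<.09)&(L[:,2]>.14); print(n,'arm above x .03-.17: minz',np.sort(L[m][:,2])[:5] if m.any() else None)
E
```

```text
t 5.2 pos [ 0.5711 -0.0546  0.0452] plate -0.0404 -0.0202 yaw z 3.29 tilt [-2.e-04  1.e-04 -1.e+00] F [-0.05 -1.07  1.15] w 0.08524998141882568 q [ 0.34  0.51 -0.39  1.89  0.26  0.79 -0.13]
stub y [0.0128 0.0025 0.0693] n 160 300 x [-0.1054 -0.1027 -0.0394  0.0209  0.0229]
stub y [ 0.0207 -0.0533  0.0689] n 469 622 x [-0.1059 -0.1045 -0.0457  0.0212  0.0243]
side arm above x .03-.17: minz None
stub y [ 0.0247 -0.0774  0.0681] n 347 388 x [-0.1044 -0.1019 -0.0628  0.0119  0.022 ]
stub y [ 0.0251 -0.0464  0.0678] n 713 781 x [-0.1028 -0.1014 -0.0547  0.021   0.0249]
top arm above x .03-.17: minz None
```

View pics/side2.png

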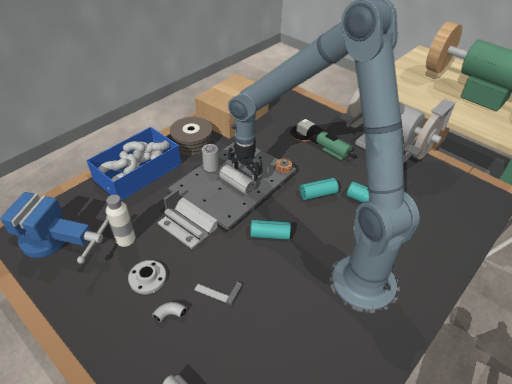

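Emit:
{"name": "move_arm", "arguments": {"deltas": [{"dp":[-0.005,0,0],"turn":0,"hand":1},{"dp":[-0.005,0,0],"turn":0,"hand":1},{"dp":[-0.005,0,0],"turn":0,"hand":1},{"dp":[-0.005,0,0],"turn":0,"hand":1},{"dp":[-0.005,0,0],"turn":0,"hand":1},{"dp":[-0.005,0,0],"turn":0,"hand":1},{"dp":[-0.005,0,0],"turn":0,"hand":1},{"dp":[-0.005,0,0],"turn":0,"hand":1},{"dp":[-0.005,0,0],"turn":0,"hand":1},{"dp":[-0.005,0,0],"turn":0,"hand":1}]}}

```text
time: 6.3
ee_pos: [0.5683, -0.0047, 0.0453]
ee_rot: [0.514, -0.514, 0.485, -0.485]
wrist_force: [0.4, 0.3, 0.5]
grip_width: 0.0855
```

```bash
python3 - <<'E'
from h import *
state()
for n in ['side','top']:
    p,L=stub(n); cv2.imwrite(f'pics/{n}3.png',p[85:260,130:340] if n=='top' else p[125:255,145:305])
    for y0 in (.06,.08): fit(L,y0)
E
```

```text
t 6.3 pos [ 0.5683 -0.0047  0.0453] plate -0.0404 0.0297 yaw z 3.29 tilt [ 0.  0. -1.] F [0.37 0.32 0.54] w 0.08546287382783901 q [ 0.27  0.5  -0.4   1.91  0.27  0.78 -0.22]
stub y [ 0.0705 -0.0389  0.0686] n 462 641 x [-0.1037 -0.1022 -0.0391  0.0245  0.0271]
stub y [ 0.071  -0.0457  0.0685] n 487 605 x [-0.1036 -0.1015 -0.0418  0.0243  0.0269]
stub y [ 0.0756 -0.0531  0.0676] n 550 589 x [-0.1016 -0.1005 -0.0603  0.0166  0.0245]
stub y [ 0.0755 -0.0495  0.0676] n 586 627 x [-0.1016 -0.1002 -0.0608  0.0157  0.024 ]
```

View pics/top3.png

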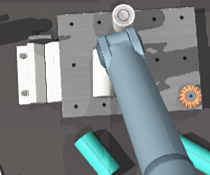

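Emit:
{"name": "move_arm", "arguments": {"deltas": [{"dp":[-0.005,0,0],"turn":0,"hand":1},{"dp":[-0.005,0,0],"turn":0,"hand":1},{"dp":[-0.005,0,0],"turn":0,"hand":1},{"dp":[-0.005,0,0],"turn":0,"hand":1},{"dp":[-0.005,0,0],"turn":0,"hand":1},{"dp":[-0.005,0,0],"turn":0,"hand":1},{"dp":[-0.005,0,0],"turn":0,"hand":1},{"dp":[-0.005,0,0],"turn":0,"hand":1},{"dp":[-0.005,0,0],"turn":0,"hand":1},{"dp":[-0.005,0,0],"turn":0,"hand":1}]}}

```text
time: 7.4
ee_pos: [0.5654, 0.0453, 0.0453]
ee_rot: [-0.514, 0.514, -0.485, 0.485]
wrist_force: [-0.4, -1.4, 0.3]
grip_width: 0.0854
```

Emit:
{"name": "move_arm", "arguments": {"deltas": [{"dp":[-0.005,0,0],"turn":0,"hand":1},{"dp":[-0.005,0,0],"turn":0,"hand":1},{"dp":[-0.005,0,0],"turn":0,"hand":1},{"dp":[-0.005,0,0],"turn":0,"hand":1},{"dp":[-0.005,0,0],"turn":0,"hand":1},{"dp":[-0.005,0,0],"turn":0,"hand":1},{"dp":[-0.005,0,0],"turn":0,"hand":1},{"dp":[-0.005,0,0],"turn":0,"hand":1},{"dp":[-0.004,0,0],"turn":0,"hand":1},{"dp":[-0.003,0,0],"turn":0,"hand":1}]}}

```text
time: 8.4
ee_pos: [0.5627, 0.0925, 0.0453]
ee_rot: [0.514, -0.514, 0.485, -0.485]
wrist_force: [-0.0, -0.3, -0.2]
grip_width: 0.0851
```

```bash
python3 - <<'E'
from h import *
state()
for n in ['side','top']:
    p,L=stub(n); cv2.imwrite(f'pics/{n}4.png',cv2.resize(p[85:260,130:340],None,fx=3,fy=3) if n=='top' else cv2.resize(p[125:255,145:305],None,fx=4,fy=4))
    for y0 in (.17,.19): fit(L,y0)
    fit(L,.245,.0534)
E
```

```text
t 8.4 pos [0.5627 0.0925 0.0453] plate -0.0406 0.127 yaw z 3.32 tilt [-1.e-04  3.e-04 -1.e+00] F [-0.   -0.26 -0.15] w 0.08506713396890886 q [ 0.11  0.51 -0.42  1.9   0.28  0.79 -0.4 ]
stub y [ 0.1693 -0.044   0.0688] n 520 697 x [-0.0985 -0.0968 -0.0351  0.0283  0.0321]
stub y [ 0.1695 -0.041   0.0687] n 510 657 x [-0.0985 -0.0968 -0.036   0.0283  0.0321]
stub y [0.2456 0.0028 0.0472] n 126 333 x [-0.1019 -0.0975  0.0066  0.0694  0.0696]
stub y [ 0.1725 -0.0334  0.0678] n 252 290 x [-0.0957 -0.0954 -0.0713 -0.0333 -0.0288]
stub y [ 0.1735 -0.001   0.0677] n 253 306 x [-0.0959 -0.0955 -0.0714 -0.0333 -0.0288]
stub y [0.246  0.026  0.0469] n 117 287 x [-0.0962 -0.0929 -0.0137  0.0697  0.0698]
```

View pics/side4.png

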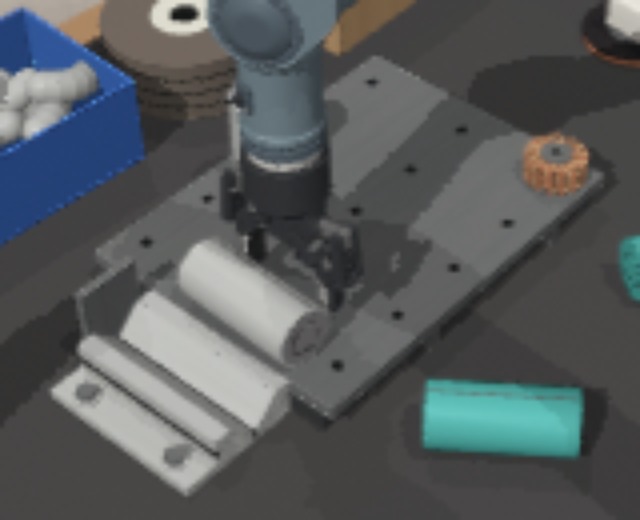

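Emit:
{"name": "move_arm", "arguments": {"deltas": [{"dp":[-0.004,0,0],"turn":0,"hand":1},{"dp":[-0.004,0,0],"turn":0,"hand":1},{"dp":[-0.004,0,0],"turn":0,"hand":1},{"dp":[-0.004,0,0],"turn":0,"hand":1},{"dp":[-0.004,0,0],"turn":0,"hand":1},{"dp":[-0.004,0,0],"turn":0,"hand":1},{"dp":[-0.004,0,0],"turn":0,"hand":1},{"dp":[-0.004,0,0],"turn":0,"hand":1},{"dp":[-0.004,0,0],"turn":0,"hand":1},{"dp":[-0.003,0,0],"turn":0,"hand":1}]}}

```text
time: 9.5
ee_pos: [0.5605, 0.1313, 0.0453]
ee_rot: [0.514, -0.514, 0.485, -0.485]
wrist_force: [-0.5, -0.2, 0.6]
grip_width: 0.085
```

```bash
python3 - <<'E'
from h import *
state()
for n in ['side']:
    p,L=stub(n); cv2.imwrite(f'pics/{n}5.png',cv2.resize(p[85:260,130:340],None,fx=3,fy=3) if n=='top' else cv2.resize(p[125:255,145:305],None,fx=4,fy=4))
    for y0 in (.21,.22): fit(L,y0)
    fit(L,.245,.0534)
E
```

```text
t 9.5 pos [0.5605 0.1313 0.0453] plate -0.0407 0.1659 yaw z 3.31 tilt [-0.e+00  3.e-04 -1.e+00] F [-0.52 -0.23  0.61] w 0.08504451741811807 q [ 0.05  0.52 -0.42  1.89  0.29  0.8  -0.47]
stub y [ 0.2074 -0.0362  0.0687] n 553 754 x [-0.097  -0.0949 -0.0324  0.0351  0.068 ]
stub y [ 0.2077 -0.0377  0.0686] n 551 714 x [-0.097  -0.0949 -0.0324  0.0351  0.068 ]
stub y [0.2625 0.0157 0.0672] n 222 520 x [-0.0981 -0.0956 -0.0172  0.068   0.0694]
```

View pics/side5.png

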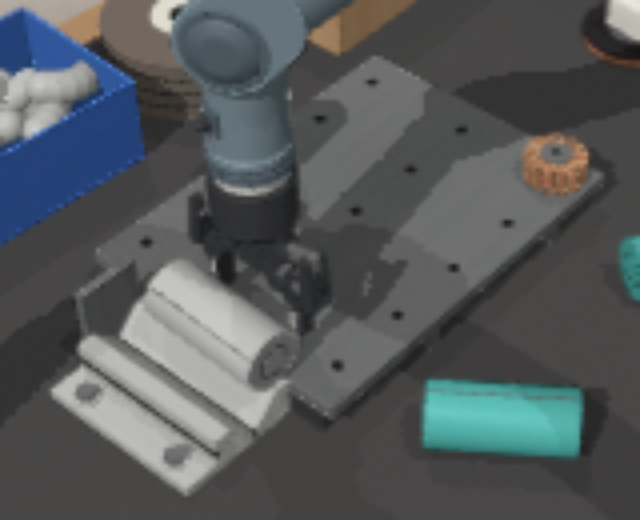

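Emit:
{"name": "move_arm", "arguments": {"deltas": [{"dp":[-0.003,0,0],"turn":0,"hand":1},{"dp":[-0.003,0,0],"turn":0,"hand":1},{"dp":[-0.003,0,0],"turn":0,"hand":1},{"dp":[-0.003,0,0],"turn":0,"hand":1},{"dp":[-0.003,0,0],"turn":0,"hand":1},{"dp":[-0.003,0,0],"turn":0,"hand":1},{"dp":[0,0,0],"turn":0,"hand":1},{"dp":[0,0,0],"turn":0,"hand":1},{"dp":[0,0,0],"turn":0,"hand":1}]}}

```text
time: 10.45
ee_pos: [0.5595, 0.1484, 0.0452]
ee_rot: [-0.514, 0.514, -0.485, 0.486]
wrist_force: [0.2, 0.3, -0.7]
grip_width: 0.0853
```

```bash
python3 - <<'E'
from h import *
state()
for n in ['side']:
    p,L=stub(n); cv2.imwrite(f'pics/{n}6.png',cv2.resize(p[85:260,130:340],None,fx=3,fy=3) if n=='top' else cv2.resize(p[125:255,145:305],None,fx=4,fy=4))
    for y0 in (.225,): fit(L,y0)
    fit(L,.245,.0534)
E
```

```text
t 10.45 pos [0.5595 0.1484 0.0452] plate -0.0407 0.1831 yaw z 3.28 tilt [-1.e-04 -2.e-04 -1.e+00] F [ 0.18  0.29 -0.65] w 0.08526115061161484 q [ 0.02  0.52 -0.42  1.88  0.29  0.8  -0.5 ]
stub y [ 0.243  -0.0017  0.054 ] n 409 598 x [-0.0966 -0.0951 -0.0309  0.0681  0.0689]
stub y [0.2438 0.0032 0.0539] n 625 907 x [-0.097  -0.0958 -0.0316  0.0682  0.0691]
```

View pics/side6.png

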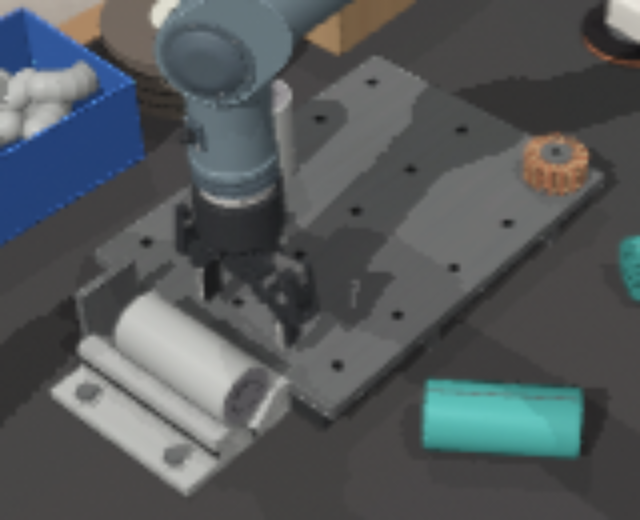

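Side view: the stub has dropped into the V (crop (190,355)), axis at height 54 mm, slope about 0, near end at plate x −0.097. Next I'll raise, close the fingers and move past the end away from the stop.

Emit:
{"name": "move_arm", "arguments": {"deltas": [{"dp":[0.005,-0.01,0],"turn":0,"hand":1},{"dp":[0,-0.025,0],"turn":0,"hand":1},{"dp":[0,-0.03,0],"turn":0,"hand":1},{"dp":[0,-0.03,0],"turn":0,"hand":1},{"dp":[-0.01,-0.02,-0.02],"turn":0,"hand":0},{"dp":[-0.014,0,-0.02],"turn":0,"hand":0},{"dp":[-0.014,0,-0.02],"turn":0,"hand":0},{"dp":[-0.014,0,-0.02],"turn":0,"hand":0},{"dp":[-0.0145,0,-0.02],"turn":0,"hand":0},{"dp":[0,0,0],"turn":0,"hand":0}]}}

```text
time: 11.5
ee_pos: [0.4531, 0.2065, 0.1609]
ee_rot: [-0.515, 0.516, -0.484, 0.484]
wrist_force: [0.3, 0.5, 0.2]
grip_width: 0.0
```

```bash
python3 - <<'E'
from h import *
state()
for n in ['side','top']:
    p,L=stub(n); cv2.imwrite(f'pics/{n}7.png',cv2.resize(p[85:260,130:340],None,fx=3,fy=3) if n=='top' else cv2.resize(p[125:255,145:305],None,fx=4,fy=4))
    fit(L,.245,.0534)
E
```

```text
t 11.5 pos [0.4531 0.2065 0.1609] plate -0.1437 0.247 yaw z 3.6 tilt [-8.e-04  1.e-04 -1.e+00] F [0.29 0.5  0.23] w 4.692623554440636e-05 q [-0.01  0.22 -0.55  2.    0.14  0.96 -0.57]
stub y [0.2439 0.0046 0.0539] n 628 897 x [-0.097  -0.0961 -0.0305  0.0681  0.0693]
stub y [0.2447 0.0032 0.0531] n 911 1173 x [-0.0929 -0.0896 -0.0231  0.0503  0.0693]
```

View pics/side7.png

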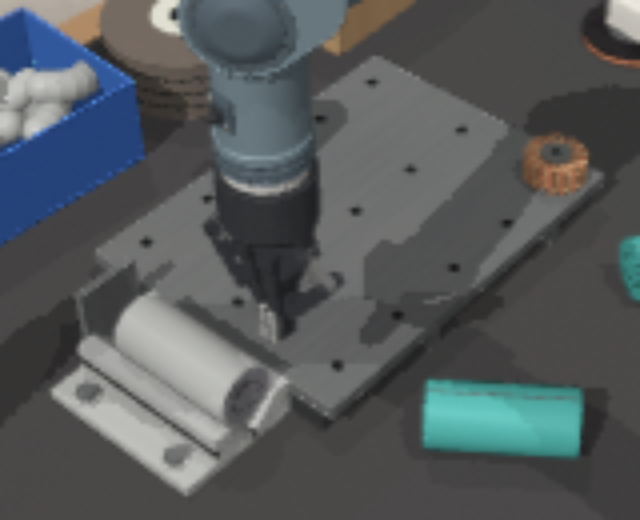

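Emit:
{"name": "move_arm", "arguments": {"deltas": [{"dp":[0,0.02,0],"turn":0,"hand":0},{"dp":[0,0.02,0],"turn":0,"hand":0},{"dp":[0.001,0.02,0],"turn":0,"hand":0},{"dp":[0.001,0.02,0],"turn":0,"hand":0},{"dp":[0,0.02,0],"turn":0,"hand":0},{"dp":[0,0.012,0],"turn":0,"hand":0},{"dp":[0,0,0],"turn":0,"hand":0}]}}

```text
time: 12.3
ee_pos: [0.4558, 0.2007, 0.0467]
ee_rot: [-0.513, 0.515, -0.486, 0.485]
wrist_force: [0.9, 0.1, -0.5]
grip_width: -0.0001
```

```bash
python3 - <<'E'
from h import *
state()
for n in ['side']:
    p,L=stub(n); cv2.imwrite(f'pics/{n}8.png',cv2.resize(p[125:255,145:305],None,fx=4,fy=4))
    fit(L,.245,.0534)
E
```

```text
t 12.3 pos [0.4558 0.2007 0.0467] plate -0.1413 0.2411 yaw z 3.19 tilt [-0.0032 -0.0016 -1.    ] F [ 0.95  0.09 -0.45] w -7.803366364305131e-05 q [-0.07  0.41 -0.49  2.07  0.28  0.73 -0.68]
stub y [0.2436 0.0129 0.0538] n 600 848 x [-0.097  -0.095  -0.0269  0.0681  0.0691]
```

View pics/side8.png

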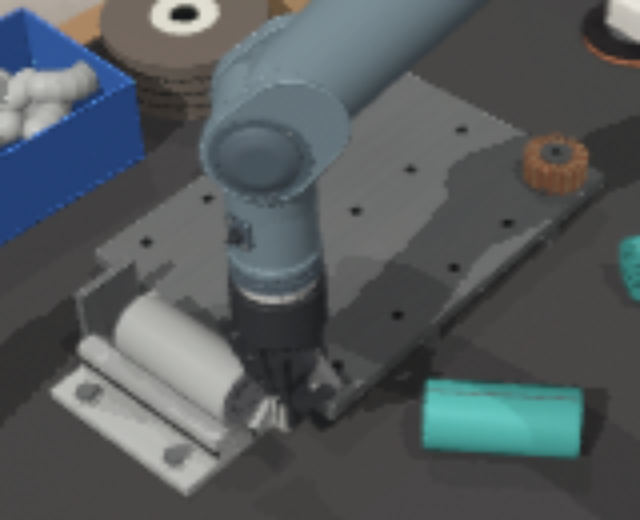

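Emit:
{"name": "move_arm", "arguments": {"deltas": [{"dp":[-0.003,0,0.003],"turn":0,"hand":0},{"dp":[0,-0.001,0.004],"turn":0,"hand":0},{"dp":[0,0,0.004],"turn":0,"hand":0},{"dp":[0,0,0.004],"turn":0,"hand":0},{"dp":[0,0,0.004],"turn":0,"hand":0},{"dp":[0,0,0.004],"turn":0,"hand":0},{"dp":[0,0,0.004],"turn":0,"hand":0},{"dp":[0,0,0.004],"turn":0,"hand":0},{"dp":[0,0,0.004],"turn":0,"hand":0},{"dp":[0,0,0.004],"turn":0,"hand":0}]}}

```text
time: 13.35
ee_pos: [0.4864, 0.2069, 0.048]
ee_rot: [-0.509, 0.52, -0.488, 0.482]
wrist_force: [-18.0, -2.3, 11.8]
grip_width: -0.0004
```

```bash
python3 - <<'E'
from h import *
state()
for n in ['side']:
    p,L=stub(n); cv2.imwrite(f'pics/{n}9.png',cv2.resize(p[125:255,145:305],None,fx=4,fy=4))
    fit(L,.245,.0534)
E
```

```text
t 13.35 pos [0.4864 0.2069 0.048 ] plate -0.1104 0.2455 yaw z 3.38 tilt [-0.0169 -0.0063 -0.9998] F [-18.01  -2.34  11.75] w -0.00035391049976296905 q [-0.07  0.46 -0.48  1.98  0.29  0.78 -0.66]
stub y [0.2437 0.018  0.0536] n 541 785 x [-0.1085 -0.0962 -0.0218  0.068   0.0689]
```

View pics/side9.png

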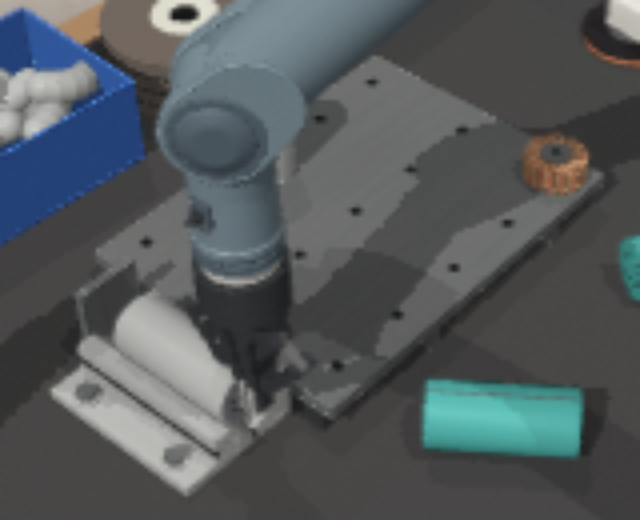

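The stub's end is touched (18 N along, 12 N up), and the tapering finger backs are wedging on its upper edge. I'll back off and turn the hand 90° so that the flat finger sides do the pushing.

Emit:
{"name": "move_arm", "arguments": {"deltas": [{"dp":[0,0,-0.01],"turn":0,"hand":0},{"dp":[0,0,-0.02],"turn":0,"hand":0},{"dp":[0,0,-0.02],"turn":0,"hand":0},{"dp":[0,0,0],"turn":-8.2,"hand":0},{"dp":[0,0,0],"turn":-8.2,"hand":0},{"dp":[0,0,0],"turn":-8.2,"hand":0},{"dp":[0,0,0],"turn":-8.2,"hand":0},{"dp":[0,0,0],"turn":-8.2,"hand":0},{"dp":[0,0,0],"turn":-8.2,"hand":0},{"dp":[0,0,0],"turn":-8.2,"hand":0}]}}

```text
time: 14.4
ee_pos: [0.4458, 0.2047, 0.0494]
ee_rot: [0.685, -0.684, 0.177, -0.177]
wrist_force: [-0.5, -0.6, -0.4]
grip_width: -0.0
```

Emit:
{"name": "move_arm", "arguments": {"deltas": [{"dp":[0,0,0],"turn":-8.2,"hand":0},{"dp":[0,0,0],"turn":-8.2,"hand":0},{"dp":[0,0,0],"turn":-8.2,"hand":0},{"dp":[0,0,0],"turn":-8.2,"hand":0},{"dp":[0,0,0],"turn":0,"hand":0},{"dp":[0,0,0],"turn":0,"hand":0}]}}

```text
time: 15.0
ee_pos: [0.4455, 0.2046, 0.0493]
ee_rot: [0.707, -0.707, -0.02, 0.02]
wrist_force: [0.2, -0.1, 0.1]
grip_width: -0.0003
```

```bash
python3 - <<'E'
from h import *
state()
for n in ['side']:
    p,L=stub(n); cv2.imwrite(f'pics/{n}10.png',cv2.resize(p[125:255,145:305],None,fx=4,fy=4))
    fit(L,.245,.0534)
E
```

```text
t 15.0 pos [0.4455 0.2046 0.0493] plate -0.1514 0.2455 yaw z 93.29 tilt [ 4.e-04  5.e-04 -1.e+00] F [ 0.19 -0.13  0.08] w -0.0002576044620991281 q [ 0.21  0.48 -0.83  2.07  0.5   0.79  0.7 ]
stub y [0.2437 0.0122 0.0537] n 594 808 x [-0.0944 -0.0922 -0.0251  0.0684  0.0694]
```

View pics/side10.png

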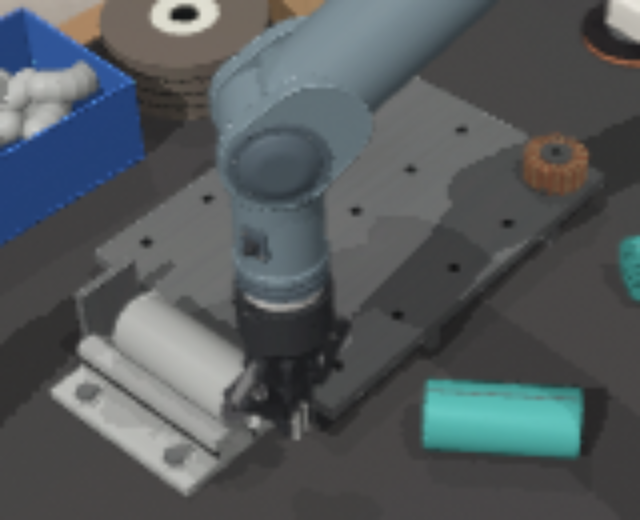

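Emit:
{"name": "move_arm", "arguments": {"deltas": [{"dp":[0.008,0,0],"turn":0,"hand":0},{"dp":[0.01,0,0],"turn":0,"hand":0},{"dp":[0.01,0,0],"turn":0,"hand":0},{"dp":[0.006,0,0],"turn":0,"hand":0},{"dp":[0.004,0,0],"turn":0,"hand":0},{"dp":[0.004,0,0],"turn":0,"hand":0},{"dp":[0.004,0,0],"turn":0,"hand":0},{"dp":[0.004,0,0],"turn":0,"hand":0},{"dp":[0.004,0,0],"turn":0,"hand":0}]}}

```text
time: 15.95
ee_pos: [0.4912, 0.2075, 0.048]
ee_rot: [-0.705, 0.709, 0.017, -0.027]
wrist_force: [-14.0, -2.1, 10.2]
grip_width: 0.0001
```

```bash
python3 - <<'E'
from h import *
state()
for n in ['side']:
    p,L=stub(n); cv2.imwrite(f'pics/{n}11.png',cv2.resize(p[125:255,145:305],None,fx=4,fy=4))
    fit(L,.245,.0534)
E
```

```text
t 15.95 pos [0.4912 0.2075 0.048 ] plate -0.1055 0.2458 yaw z 93.6 tilt [-0.0142 -0.0057 -0.9999] F [-13.96  -2.07  10.24] w 0.00010248444068917229 q [ 0.19  0.56 -0.79  1.96  0.52  0.85  0.74]
stub y [0.2437 0.0131 0.0535] n 469 728 x [-0.1119 -0.0954 -0.0103  0.0676  0.0696]
```

View pics/side11.png

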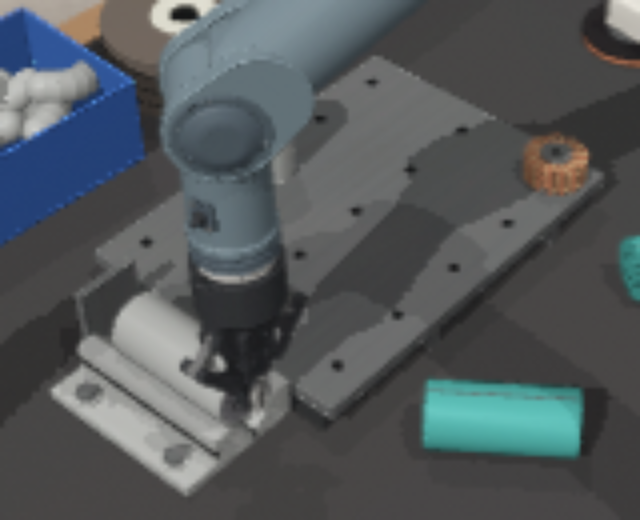

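Emit:
{"name": "move_arm", "arguments": {"deltas": [{"dp":[0,-0.002,0],"turn":0,"hand":0},{"dp":[0,-0.002,0],"turn":0,"hand":0}]}}

```text
time: 16.2
ee_pos: [0.4956, 0.2074, 0.0518]
ee_rot: [-0.706, 0.707, 0.02, -0.024]
wrist_force: [-3.5, 1.0, -1.6]
grip_width: -0.0001
```

Emit:
{"name": "move_arm", "arguments": {"deltas": [{"dp":[0.002,-0.001,0],"turn":0,"hand":0},{"dp":[0.002,-0.001,0],"turn":0,"hand":0}]}}

```text
time: 16.4
ee_pos: [0.5021, 0.2079, 0.0548]
ee_rot: [-0.707, 0.707, 0.021, -0.022]
wrist_force: [-3.1, -1.0, -2.2]
grip_width: -0.0003
```

Emit:
{"name": "move_arm", "arguments": {"deltas": [{"dp":[0.002,0,0],"turn":0,"hand":0},{"dp":[0.002,0,0],"turn":0,"hand":0}]}}

```text
time: 16.6
ee_pos: [0.5072, 0.2083, 0.0552]
ee_rot: [-0.707, 0.707, 0.021, -0.021]
wrist_force: [-2.9, -0.1, -2.0]
grip_width: 0.0
```

Emit:
{"name": "move_arm", "arguments": {"deltas": [{"dp":[0.002,0,0],"turn":0,"hand":0},{"dp":[0.002,0,0],"turn":0,"hand":0},{"dp":[0.002,-0.0005,0],"turn":0,"hand":0}]}}

```text
time: 16.9
ee_pos: [0.5131, 0.2088, 0.0557]
ee_rot: [-0.707, 0.707, 0.021, -0.022]
wrist_force: [-3.7, 0.4, -1.5]
grip_width: 0.0
```

Emit:
{"name": "move_arm", "arguments": {"deltas": [{"dp":[0.002,0,0],"turn":0,"hand":0},{"dp":[0.002,0,0],"turn":0,"hand":0},{"dp":[0.002,0,0],"turn":0,"hand":0},{"dp":[0.002,0,0],"turn":0,"hand":0}]}}

```text
time: 17.3
ee_pos: [0.5211, 0.2093, 0.0558]
ee_rot: [0.707, -0.707, -0.022, 0.022]
wrist_force: [-3.0, -0.2, -2.2]
grip_width: -0.0003
```

Emit:
{"name": "move_arm", "arguments": {"deltas": [{"dp":[0.002,0,0],"turn":0,"hand":0},{"dp":[0.001,0,0],"turn":0,"hand":0},{"dp":[0.001,0,0],"turn":0,"hand":0}]}}

```text
time: 17.6
ee_pos: [0.5226, 0.2093, 0.0549]
ee_rot: [-0.706, 0.707, 0.02, -0.023]
wrist_force: [-6.6, -0.2, -1.8]
grip_width: -0.0003
```

```bash
python3 - <<'E'
from h import *
state()
for n in ['side']:
    p,L=stub(n); cv2.imwrite(f'pics/{n}12.png',cv2.resize(p[125:255,145:305],None,fx=4,fy=4))
    fit(L,.245,.0534)
E
```

```text
t 17.6 pos [0.5226 0.2093 0.0549] plate -0.0742 0.2459 yaw z 93.51 tilt [-0.0048 -0.0014 -1.    ] F [-6.6  -0.15 -1.84] w -0.000315633887800898 q [ 0.19  0.59 -0.78  1.9   0.53  0.88  0.77]
stub y [0.2437 0.005  0.054 ] n 456 656 x [-0.0856 -0.0809  0.0156  0.0679  0.0693]
```

View pics/side12.png

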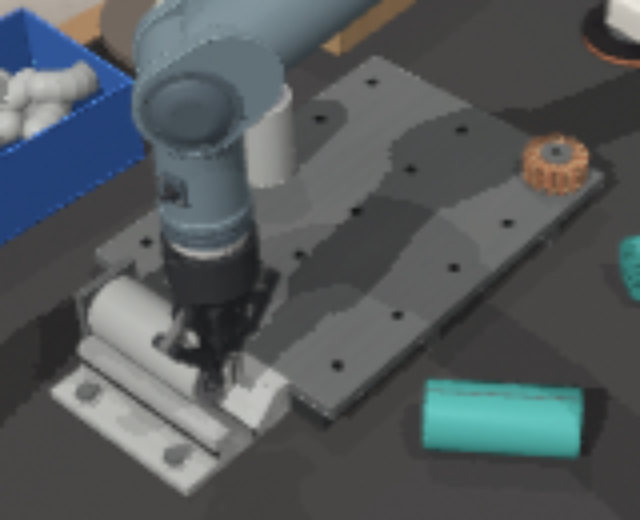

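Force is rising and the hand has stopped near the home position. One more firm nudge will confirm contact with the stop.

Emit:
{"name": "move_arm", "arguments": {"deltas": [{"dp":[0.002,0,0],"turn":0,"hand":0},{"dp":[0.002,-0.001,0],"turn":0,"hand":0},{"dp":[0.001,0,0],"turn":0,"hand":0},{"dp":[0,0,0],"turn":0,"hand":0}]}}

```text
time: 18.05
ee_pos: [0.5225, 0.2094, 0.0544]
ee_rot: [-0.705, 0.708, 0.017, -0.027]
wrist_force: [-13.4, -1.1, -1.3]
grip_width: 0.0001
```

No movement at 13 N, so the stub is against the stop. Now I'll withdraw.

Emit:
{"name": "move_arm", "arguments": {"deltas": [{"dp":[-0.004,0,0],"turn":0,"hand":0},{"dp":[-0.004,0,0],"turn":0,"hand":0},{"dp":[-0.004,0,0],"turn":0,"hand":0},{"dp":[-0.01,0,0],"turn":0,"hand":0},{"dp":[-0.02,0,0],"turn":0,"hand":0},{"dp":[-0.025,0,0],"turn":0,"hand":0},{"dp":[-0.025,0,0],"turn":0,"hand":0},{"dp":[0,-0.03,0],"turn":0,"hand":0},{"dp":[0,-0.04,0],"turn":0,"hand":0},{"dp":[0,-0.04,0],"turn":0,"hand":0}]}}

```text
time: 19.05
ee_pos: [0.4384, 0.2044, 0.1685]
ee_rot: [0.707, -0.707, -0.022, 0.021]
wrist_force: [1.1, 0.2, -0.6]
grip_width: -0.0001
```

```bash
python3 - <<'E'
from h import *
state()
for n in ['side','top']:
    p,L=stub(n); cv2.imwrite(f'pics/{n}13.png',cv2.resize(p[85:260,130:340],None,fx=3,fy=3) if n=='top' else cv2.resize(p[110:270,135:305],None,fx=4,fy=3.7))
    fit(L,.245,.0534)
    m=(L[:,2]>.065)&(L[:,2]<.09)&(abs(L[:,1]-.245)<.02); print(n,np.percentile(L[m][:,0],[0,1,2,50,98,100]).round(4))
    for nm,(x,y,z) in dict(spare=(.11,.011,.128),flap=(-.1143,-.162,.069)).items():
        m=(np.hypot(L[:,0]-x,L[:,1]-y)<.05)&(L[:,2]>z-.012)&(L[:,2]<z+.01); print(nm,L[m].mean(0).round(4))
a=np.load('top0.npz'); 
L0=None
P=cloud('top',a['d'],imaging.get_calibration('top'))[a['d']>0]; L=np.c_[(P[:,:2]-C)@ex,(P[:,:2]-C)@ey,P[:,2]]
for nm,(x,y,z) in dict(spare=(.11,.011,.128),flap=(-.1143,-.162,.069)).items():
    m=(np.hypot(L[:,0]-x,L[:,1]-y)<.05)&(L[:,2]>z-.012)&(L[:,2]<z+.01); print('before',nm,L[m].mean(0).round(4))
E
```

```text
t 19.05 pos [0.4384 0.2044 0.1685] plate -0.1585 0.2457 yaw z 93.53 tilt [ 1.9e-03  2.0e-04 -1.0e+00] F [ 1.14  0.22 -0.64] w -6.578547824815808e-05 q [ 0.37  0.27 -0.98  2.01  0.27  0.99  0.89]
stub y [ 0.2443 -0.0009  0.0538] n 587 805 x [-0.086  -0.0634 -0.0031  0.067   0.0689]
side [-0.0689 -0.0631 -0.0628  0.0388  0.4343  0.4393]
spare [nan nan nan]
flap [-0.1173 -0.1611  0.0666]
stub y [0.2444 0.0061 0.053 ] n 992 1268 x [-0.0838 -0.0607  0.0024  0.0668  0.0692]
top [-0.0618 -0.0607 -0.0593  0.0363  0.4319  0.4352]
spare [0.1085 0.0113 0.1282]
flap [-0.1144 -0.1633  0.0665]
before spare [0.1084 0.0114 0.1282]
before flap [-0.1143 -0.1631  0.0664]<stdin>:8: RuntimeWarning: Mean of empty slice.
  ret = um.true_divide(
```

View pics/side13.png

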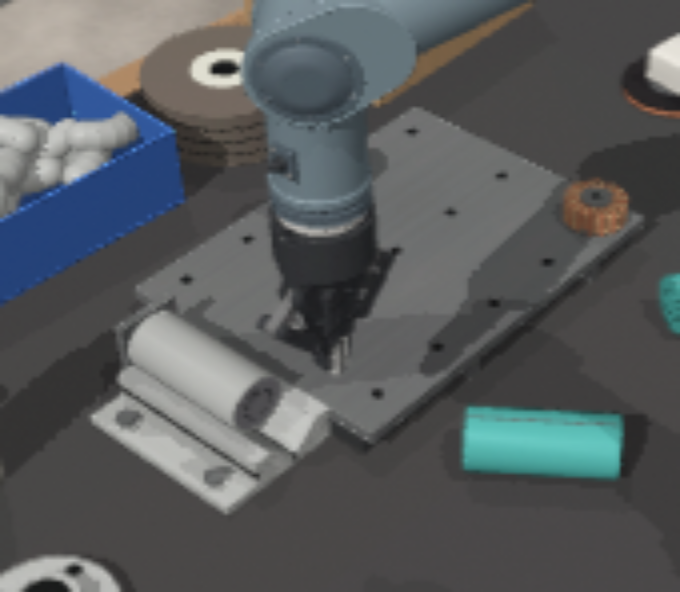

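View pics/top13.png

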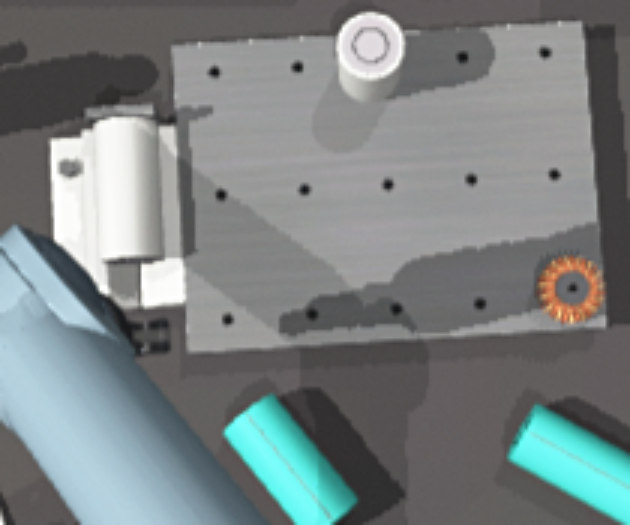

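```bash
python3 - <<'E'
from h import *
print(ticket.hand_in())
E
```

```text
the job is handed in; nothing more can be done
None
```

I rolled the stub along the plate with the sides of the two open fingers until it dropped into the V. Then I pushed its end away from the stop with the shut fingers, and it slid along the V up against the stop. It was never gripped. The job took about 19 s of the 61 s, and the highest force I read was about 22 N, against the 120 N wrist limit.

**Stub at the stop:**
- A final nudge of about 13 N no longer moved it.
- Afterwards its near end measured 60.7 mm before the plate's middle in the top view, against 60.5 mm expected when home.
- The side view gave 63 mm. The side camera also read 2–4 mm further from the stop than the top camera at several earlier stages of the job.
- Its axis was 53–54 mm above the bench, against 53.4 mm, and within half a degree of the V.

**First pushes on the end:** the finger dragged the end down and the stub stuck, at up to 18 N sideways and 12 N upwards on the tool. I backed off and turned the hand 90°, and it still stuck. Raising the hand a few millimetres while pushing let it slide at about 3 N. The push also dragged up slightly on that end (about 2 N), and the images showed no lift.

**Other things:** the spare stub and flap wheel are within 0.3 mm of where they began in the top view; in the last side view the arm hid the spare stub. I did not re-measure the things on the bench; the hand passed over the angle grinder but worked only over the plate and V-block. The arm was clear of everything at hand-in.

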